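Lock the filter cover of the mould suction unit and open its valve

TASK

The filter pot of the suction unit has been emptied and its cover only laid back on, not locked. Turn the cover until its lugs drop into the gaps of the collar, press it down against the spring, turn it clockwise as far as it goes and let it rise so that it seats locked; only then swing the yellow valve lever fully open. Leave the rubber moulds and the talc pot beside the unit where they are.

Things in the scene. Friction and masses are not known exactly. Their poses are not given: they have to be found in the camera images.
- suction_unit: Bench suction unit for cleaning moulds, fixed. Pump box 150 (x) x 270 (y) x 45 mm; on it the clear filter pot (axis at x 0, y +75 mm) and brass ball valve (x 0, y -60). Origin: centre of the box's underside; z up, front looks to -x, yaw within 15 degrees of the world. Gauge on the front of the pot reaches x -70, height 127 mm; black funnel before the valve pipe is below 96 mm.
- pot_rim (a point): On the pot's axis, level with the top rim of its dark grey metal collar, 125 mm above the bench; axes as suction_unit. Collar: 92 mm outside, mouth 62 mm. Its lip, 8 mm thick, has two opposite gaps for the cover's lugs. Below the lip a channel runs clockwise (from above) from each gap to a stop 75 degrees on, where a 4 mm deep pocket in the lip's underside seats the lug. Counter-clockwise is blocked.
- gap_mark (a point): White mark on the collar rim over one gap, 44 mm from the pot's axis, at 165 degrees from the unit's +x (counter-clockwise from above); the other gap and white mark are opposite, at -15 degrees. A gap is 52 degrees wide, a lug 44.
- lock_mark (a point): Red mark on the collar rim over one locked seat, 44 mm from the pot's axis, at +90 degrees (the unit's +y); the other is opposite. Cover locked: its wing points at the red marks, within 6 degrees (the pockets leave it a little play).
- cover: Loose dark round cover, 0.22 kg, 57 mm high, half-turn symmetric. Origin: centre of the underside; z up, x along the wing. Plug 59 mm across to z 29; two lugs centred on +x and -x, z 12 to 17, out to 37 mm from the axis; flange 80 mm across, z 29 to 35. It starts laid on, lugs on top of the lip, wing 40 to 90 degrees off the white marks, either way. A red ring on the plug is hidden when locked.
- cover_wing (a point): Centre of the top of the cover's upright wing grip (57 mm above the cover's origin). Wing: 68 mm long along the cover's x, 14 mm thick, 22 mm high; white marks on the flange at its ends lie over the lugs.
- cover_flange (a point): Centre of the flange's top (35 mm above the cover's origin, at the foot of the wing); flat flange to 40 mm from the axis, good to press on beside the wing. Height above pot_rim: 23 mm laid on; 17 dropped into the gaps, resting on the spring; 6 to 9.5 pressed, so that the lugs pass under the lip (at 6 the flange meets the rim); 14 locked, lugs risen into the pockets.
- cartridge (a joint): Travel in m of the sprung filter cartridge inside the pot, downwards: 0 up, about 0.003 with the cover locked, 0.0075 to 0.011 with it pressed deep enough to turn. The spring is 1.2 N/mm: 9 to 14 N of push on the cover during the turn.
- valve (a joint): Turn of the yellow valve lever in rad: 0 shut, pointing to the unit's front (-x); grows counter-clockwise from above to 1.57 fully open, pointing to the unit's -y along the pipe. Starts at 0 to 0.12; stays where left; about 2 N pushes it at the grip.
- valve_hinge (a point): On the turning axis of the valve lever, at the lever's mid-height, 132 mm above the bench; axes as suction_unit.
- valve_grip (a point): Middle of the yellow sleeve of the valve lever, 65 mm from its turning axis. The lever is 14 to 16 mm wide, 11 mm high and ends 89 mm from the axis.
- mould_low: Pink rubber mould, 80 x 57 x 23 mm, lying beside the +y end of the unit; leave alone. Origin: centre of its underside.
- mould_high: Pink rubber mould, 82 x 55 x 28 mm, lying on top of mould_low; leave alone. Origin: centre of its underside.
- mould_half: Opened mould half, cream below and pink above, 86 x 66 x 24 mm, beside the -y end of the unit; leave alone. Origin: centre of its underside.
- talc: White round talc pot, 71 mm across, 45 mm high, beside the -y end of the unit; leave alone. Origin: centre of its underside.
There are look-alikes about, which are no part of the job. Leave any brown, orange or pink look-alike of the cover alone.

How it is judged:
By the outcome, as a careful person would: the job done as asked, in the order asked, and still so for the second after the job is handed in, with the robot touching nothing.
It also fails if it takes over 64 s, if anything falls off the work surface, if the arm or the gripper's body presses on something with over 40 N, if the wrist force passes 120 N, or if a joint passes its speed limit or range.

ROBOT

A 6-joint arm with a two-finger parallel gripper is mounted at the origin on a cart in front of the work surface, level with it; the furniture and walls round the work are solid. World frame = base frame: x ahead of the robot, y to its left, z up, the work surface at z = 0. Lengths are in m, angles in degrees, forces in N, time in s.
With the tool pointing down it reaches from about 0.25 to 0.725 m from the base axis. Payload 9.7 kg.
Tool frame: the origin (TCP) lies between the finger pads; the fingertips stand 22 mm ahead of it and the grasp point (between the pads) lies 3 mm ahead of it; z points along the fingers, y is the line along which they close (so a half turn about z gives the same grasp; the last joint's range is limited). The gripper opens to 85 mm and grips with 20 to 120 N. Pads are 22 mm wide; open, the fingers measure 114 mm over their backs; the gripper's body (76 mm by 85 mm) begins 54 mm behind the grasp point. The pads swing forward as they close: fully open they stand 13 mm farther back than shut.
Start: joints at [73.912, 4.979, 10.078, 95.1, 0, 90], TCP at [0.152, 0.528, 0.253] pointing down, gripper open.
Joint ranges: [-179.16, 179.16], [-48.56, 103.87], [-65.8, 70.77], [-126.05, 130.52], [-82.76, 87.17], [-180, 180]. Speed limits (degrees/s): [127.2, 127.2, 147.25, 180, 180, 180].

INTERFACE

Orientations are given as [roll, pitch, yaw] about the fixed x, y, z axes, in that order (R = Rz(yaw) Ry(pitch) Rx(roll)).
In Python, from workcell import bot, viewer, finder gives the robot as it stands.
- The arm moves only by the tool move_arm, never from a script. Its arguments are lists of equal length, an entry for each row: "offset": the shift along the tool's x, y, z in cm, a list of three; "twist": the turn, a rotation vector about the tool's x, y, z in rad, a list of three; "grip": the opening, from 0 (shut) to 1 (fully open). In form: {"offset": [[x, y, z], ...], "twist": [[ax, ay, az], ...], "grip": [grip, ...]}. A call has 1 to 5 rows; each row shifts and turns the commanded pose from where the row before left it, along the tool's axes as they then stand; what a row does not reach is not made up. A row lasts 1/10 s, in which the tool goes at most 50 mm and 8.59 degrees, less where a joint would pass 70% of its speed; a pose out of reach is approached as far as the arm can. A call is refused whole if a number of a shift passes 5 or a number of a turn 0.15, either way. A call with a gripper value outside its range is refused whole. The fingers move at their own pace and stop on an object; "force" is the grip in N (left out, the last holds). Time passes only in rows, so rows that do not move let the fingers close. It gives the time, the measured TCP pose, the force, the opening and the grip force at its end, in the units of the state.
- bot.get_obs(): the state, without advancing time (a new reading comes with each control period).
- viewer.camera(name): name is "scene" or "top" or "wrist"; returns a dict with "color" (420x560x3 uint8, red, green, blue), "depth" (420x560 float32, m along the optical axis (not along the pixel's ray), 0 where there is no reading), "vfov" (degrees; the focal length in pixels is half the picture's height over the tangent of half this angle, whatever the lens; pixels are square), "cx", "cy" (the principal point, pixels), "position" and "attitude" of the camera in the world; the wrist camera has in their place "tool_from_camera" (4x4, takes a point from camera to tool coordinates, whose origin is the TCP and whose axes are the flange's). Camera axes: x right, y down, z forward; pixel columns grow to the right and rows downward; lengths in m; the calibration is good to about 2 mm. A picture is of the moment at which its call begins: read the wrist's pose just before it.
- bot.job_done(): hands the job in; it is judged then, once.
Trained networks look in a picture, given as the dict that the camera call returned (one of the last four; its "shot" number tells which), for a name from the list of things; names that differ only in an ending like _2 or _b are one class to them, and where a whole thing is asked for, a point or a joint stands for the part that bears it (a point fixed in the world has none). Each returns a list of dicts, best first, with "p" (0 to 1); they miss things now and then, are a little off and sometimes report something else, mostly with a low value. They report only what shows in the picture. A call takes as long as a camera call. They do not tell look-alikes from the thing itself.
- finder.boxes_of(picture, thing): "position" ([column, row] in pixels, amid what is visible of it).
- finder.pinpoint(picture, thing): "position" ([column, row] in pixels: a listed point, or the origin of a listed thing).
The state is a dict: "time": time; "q": joint angles; "qd": joint speeds; "joint_efforts": joint torques, N m; "ee_pos": TCP position; "tcp_rot": TCP orientation; "wrist_force": force on the tool from outside, world axes, zero at the start; "torque": the same for the moment, N m; "opening": finger opening in m; "grasp_force": force on a finger pad.
Only numpy, scipy, OpenCV 4.12 (cv2) and the standard library are available. Lean on these libraries where they do the work, as an engineer would, in place of code of your own. Each camera call takes 0.05 s, during which the arm holds its last target. There are 200 camera calls.

## Working session

There is one attempt and no reset: what is moved stays moved. The work goes in short steps, Python scripts to look and compute and a tool call to move; the robot and the scene stay as the last step left them, time stands still between calls to the robot, and variables do not carry over. Pictures are saved under pics/ and viewed, at most 10 in all, crops included, and the job is handed in when it is done.

Besides the shell and the picture viewer there is one more tool, called after ">>>" in YAML: its name, and indented under it one key for each argument. move_arm: Moves the arm, as the interface text tells. Its arguments: {"type":"object","properties":{"offset":{"type":"array","items":{"type":"array","items":{"type":"number"}}},"twist":{"type":"array","items":{"type":"array","items":{"type":"number"}}},"grip":{"type":"array","items":{"type":"number"}},"force":{"type":"number"}},"required":["offset","twist","grip"]}

```bash
mkdir -p pics
cat > h.py <<'E'
import numpy as np, cv2
from scipy.spatial.transform import Rotation as R
from workcell import bot, viewer, finder
def rot(a):
    a=np.array(a,float)
    if a.shape==(3,3): return a
    if a.size==4: return R.from_quat(a).as_matrix()
    return R.from_euler('xyz',a.ravel(),degrees=True).as_matrix()
def pose():
    o=bot.get_obs(); T=np.eye(4); T[:3,:3]=rot(o['tcp_rot']); T[:3,3]=o['ee_pos']; return T
def shot(n):
    P=pose() if n=='wrist' else None
    c=viewer.camera(n)
    if n=='wrist': T=P@np.array(c['tool_from_camera'])
    else:
        T=np.eye(4); T[:3,:3]=rot(c['attitude']); T[:3,3]=c['position']
    c['T']=T; c['f']=c['color'].shape[0]/2/np.tan(np.radians(c['vfov'])/2); return c
def ray(c,p):
    d=np.array([(p[0]-c['cx'])/c['f'],(p[1]-c['cy'])/c['f'],1]); return c['T'][:3,3],c['T'][:3,:3]@d
def atz(c,p,z):
    o,d=ray(c,p); return o+d*(z-o[2])/d[2]
def dep(c,p):
    o,d=ray(c,p); u,v=int(round(p[0])),int(round(p[1])); w=c['depth'][v-1:v+2,u-1:u+2]; w=w[w>0]
    return o+d*np.median(w) if w.size else None
def proj(c,X):
    q=np.linalg.inv(c['T'])@np.append(X,1); return c['f']*q[:2]/q[2]+[c['cx'],c['cy']]
def save(c,n,crop=None,s=1):
    im=cv2.cvtColor(c['color'],cv2.COLOR_RGB2BGR)
    if crop: im=im[crop[1]:crop[3],crop[0]:crop[2]]
    cv2.imwrite('pics/'+n,cv2.resize(im,None,fx=s,fy=s,interpolation=cv2.INTER_CUBIC))
E
python3 - <<'E'
from h import *
np.set_printoptions(precision=4,suppress=True)
o=bot.get_obs(); print(o)
ims=[]
for n in ('scene','top'):
    c=shot(n); ims.append(c['color']); print(n,c['T'],c['vfov'],c['attitude'])
    for t,z in (('pot_rim',.125),('gap_mark',.125),('lock_mark',.125),('cover_wing',.182),('cover_flange',.148),('valve_hinge',.132),('valve_grip',.132),('suction_unit',0),('talc',0),('mould_half',0),('mould_high',.023)):
        for r in finder.pinpoint(c,t)[:3]:
            p=r['position']; print(t,round(r['p'],2),np.round(p,1),'atz',atz(c,p,z),'dep',dep(c,p))
    save(c,n+'0.png')
cv2.imwrite('pics/both.png',cv2.cvtColor(cv2.resize(np.vstack(ims),(450,600) if 0 else (400,600)),cv2.COLOR_RGB2BGR))
E
```

```text
{'time': 0.0, 'q': array([73.9116,  5.0111, 10.0346, 95.0985,  0.0006, 89.9999]), 'qd': array([ 0.0904, -0.052 , -0.0364,  0.0171, -0.0285,  0.0345]), 'joint_efforts': array([ -0.0006, -52.0387,  46.4806,   0.0164,  -0.0001,   0.    ]), 'ee_pos': array([0.1524, 0.5283, 0.2526]), 'tcp_rot': array([-179.9249,   -0.0006,  163.9118]), 'wrist_force': array([-0.2524, -0.3331, -0.8594]), 'torque': array([-0.0676,  0.0077, -0.054 ]), 'grasp_force': 0.0, 'opening': 0.08524504572790034}
scene [[-0.8074 -0.2908  0.5135 -0.0824]
 [-0.5896  0.3632 -0.7214  1.0412]
 [ 0.0233 -0.8852 -0.4647  0.7181]
 [ 0.      0.      0.      1.    ]] 48.66154060239695 [-117.6971   -1.3331 -143.8595]
pot_rim 0.55 [254.6 222.2] atz [0.5848 0.1811 0.125 ] dep [0.5761 0.1922 0.1327]
gap_mark 0.72 [265.  230.5] atz [0.5362 0.1996 0.125 ] dep [0.547  0.185  0.1147]
lock_mark 0.84 [246.  223.8] atz [0.5971 0.2022 0.125 ] dep [0.5967 0.2028 0.1254]
cover_wing 0.9 [216.9 304.7] atz [0.3819 0.5521 0.182 ] dep [0.4911 0.4371 0.056 ]
cover_wing 0.76 [256.8 208.7] atz [0.5606 0.2036 0.182 ] dep [0.5862 0.1701 0.1606]
cover_wi
[... 1614 characters left out ...]
p [0.5936 0.1714 0.1694]
cover_flange 0.71 [167.  230.9] atz [0.4927 0.4187 0.148 ] dep [0.4902 0.4432 0.0585]
valve_hinge 0.83 [314.2 199.4] atz [0.5705 0.0278 0.132 ] dep [0.5705 0.0279 0.1338]
valve_grip 0.7 [309.9 225.5] atz [0.5009 0.0405 0.132 ] dep [0.5011 0.0408 0.1389]
suction_unit 0.77 [291.  200.1] atz [0.5746 0.0885 0.    ] dep [0.5705 0.0897 0.1086]
talc 0.73 [363.3 187.7] atz [ 0.6082 -0.1272  0.    ] dep [ 0.6082 -0.1271  0.001 ]
talc 0.28 [217.2 190.9] atz [0.6055 0.3082 0.    ] dep [0.6024 0.3002 0.0505]
mould_half 0.94 [364.3 223.1] atz [ 0.5029 -0.1281  0.    ] dep [ 0.5033 -0.1238  0.0245]
mould_high 0.92 [218.4 196.4] atz [0.5879 0.3012 0.023 ] dep [0.5865 0.2969 0.0509]
```

View pics/scene0.png

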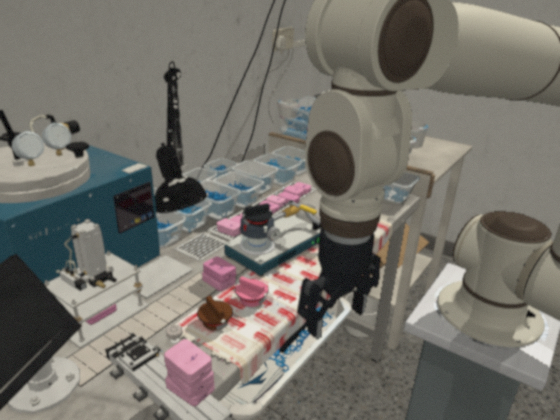

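View pics/top0.png

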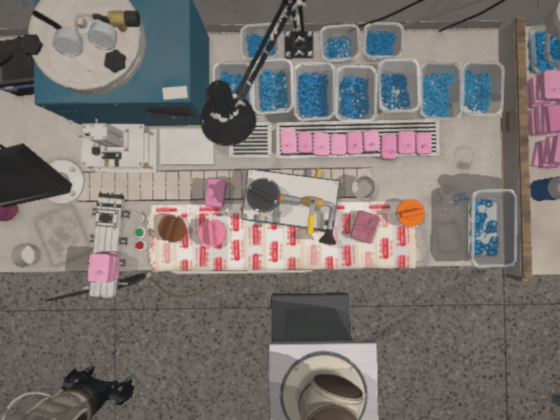

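The candidates, in top-camera pixels, are the dark cover on the pot (262,192), a brown one (172,229), a pink one (212,233) and an orange one (410,212). I choose the dark one, which sits on the pot's collar at the right height. Next I go above it for a close look.

>>> move_arm:
  offset:
    - [-4.1,-2.0,-0.9]
    - [-4.1,-2.0,-0.9]
    - [-4.1,-2.0,-0.9]
    - [-4.1,-2.0,-0.9]
    - [-4.1,-2.0,-0.9]
  twist:
    - [0,0,0]
    - [0,0,0]
    - [0,0,0]
    - [0,0,0]
    - [0,0,0]
  grip: [1,1,1,1,1]

```text
time: 1.7
ee_pos: [0.3227, 0.3742, 0.2988]
tcp_rot: [180.0, 0.0, 163.9]
wrist_force: [0.9, 1.5, -0.5]
opening: 0.0857
grasp_force: 0.0
```

>>> move_arm:
  offset:
    - [-4.1,-2.0,-0.9]
    - [-4.1,-2.0,-0.9]
    - [-4.1,-2.0,-0.9]
    - [-4.1,-2.0,-0.9]
    - [-4.1,-2.0,-0.9]
  twist:
    - [0,0,0]
    - [0,0,0]
    - [0,0,0]
    - [0,0,0]
    - [0,0,0]
  grip: [1,1,1,1,1]

```text
time: 2.2
ee_pos: [0.4921, 0.2211, 0.3439]
tcp_rot: [180.0, 0.0, 163.9]
wrist_force: [0.9, 1.4, 1.0]
opening: 0.0856
grasp_force: 0.0
```

>>> move_arm:
  offset:
    - [-2,-1.0,-0.4]
    - [0,0,0]
  twist:
    - [0,0,0]
    - [0,0,0]
  grip: [1,1]

```text
time: 2.4
ee_pos: [0.5093, 0.2055, 0.3471]
tcp_rot: [-180.0, 0.0, 163.7]
wrist_force: [0.8, -0.6, -0.0]
opening: 0.0853
grasp_force: 0.0
```

```bash
cat > look.py <<'E'
from h import *
import sys
np.set_printoptions(precision=4,suppress=True)
o=bot.get_obs(); print(o['time'],o['ee_pos'],o['tcp_rot'],o['q'],o['wrist_force'])
c=shot('wrist'); print(c['tool_from_camera'])
for t,z in (('pot_rim',.125),('gap_mark',.125),('lock_mark',.125),('cover_wing',.182),('cover_flange',.148),('valve_hinge',.132),('valve_grip',.132)):
    for r in finder.pinpoint(c,t)[:2]:
        p=r['position']; print(t,round(r['p'],2),np.round(p,1),'atz',atz(c,p,z),'dep',dep(c,p))
save(c,sys.argv[1])
np.save('last.npy',c,allow_pickle=True)
E
python3 look.py w1.png
```

```text
2.4 [0.5093 0.2055 0.3471] [-179.9828    0.0152  163.7077] [ 21.985    8.3287  24.451  106.121   -0.0229  38.2773] [ 0.8261 -0.632  -0.0486]
[[ 0.0007 -0.9567 -0.2911  0.0738]
 [ 1.      0.0006  0.0003 -0.0003]
 [-0.0001 -0.2911  0.9567 -0.1211]
 [ 0.      0.      0.      1.    ]]
gap_mark 0.67 [268.9 216.5] atz [0.5473 0.1855 0.125 ] dep [0.5472 0.1856 0.1253]
lock_mark 0.7 [298.7 245.8] atz [0.5922 0.2089 0.125 ] dep [0.5922 0.2089 0.125 ]
cover_wing 0.79 [358.  126.5] atz [0.471  0.2916 0.182 ] dep [0.4851 0.3202 0.0576]
cover_wing 0.64 [448.3 108.4] atz [0.478 0.37  0.182] dep [0.4951 0.4324 0.0579]
cover_flange 0.65 [354.2 124.5] atz [0.4719 0.2962 0.148 ] dep [0.4814 0.3161 0.0575]
cover_flange 0.61 [441.2 103.6] atz [0.4763 0.3811 0.148 ] dep [0.4885 0.431  0.0449]
valve_hinge 0.85 [146.8 267.2] atz [0.5653 0.0292 0.132 ] dep [0.5629 0.0329 0.1383]
valve_grip 0.74 [133.8 214.1] atz [0.4998 0.0414 0.132 ] dep [0.4988 0.0445 0.1377]
valve_grip 0.17 [ 67.2 208.8] atz [ 0.4732 -0.0276  0.132 ] dep [ 0.4844 -0.1088  0.0244]
```

View pics/w1.png

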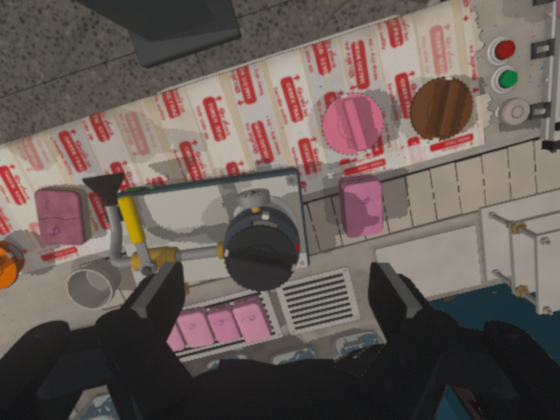

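Run:
```python
import numpy as np,cv2
c=np.load('last.npy',allow_pickle=True).item()
im=cv2.cvtColor(c['color'],cv2.COLOR_RGB2BGR)[170:310,190:330]
im=(255*(im/255.)**.45).astype(np.uint8)
cv2.imwrite('pics/c1.png',cv2.resize(im,None,fx=4,fy=4,interpolation=cv2.INTER_CUBIC))
```

```text
(no output)
```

View pics/c1.png

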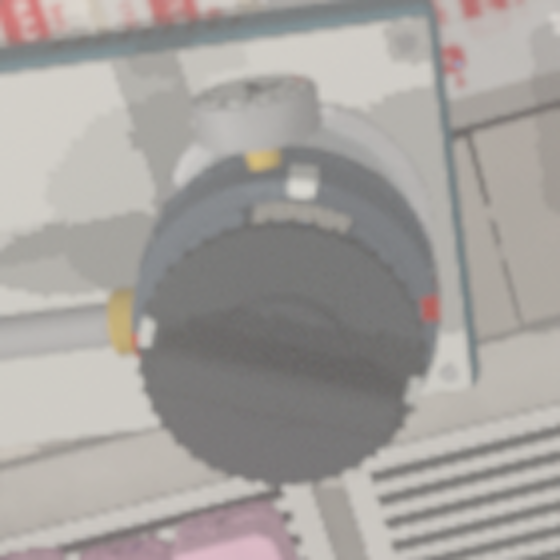

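Run:
```python
from h import *
np.set_printoptions(precision=4,suppress=True)
c=np.load('last.npy',allow_pickle=True).item()
px=lambda u,v:(190+u/4,170+v/4)
A=atz(c,px(147,333),.148);B=atz(c,px(415,385),.148)
d=A-B;print('flange marks',A,B,(A+B)/2,np.linalg.norm(d),np.degrees(np.arctan2(d[1],d[0])))
for p in ((303,183),(430,308),(135,343)): print(atz(c,px(*p),.125),dep(c,px(*p)))
D=c['depth'];pts=[]
for v in range(180,300):
  for u in range(200,320):
    P=dep(c,(u,v))
    if P is not None and np.hypot(P[0]-.586,P[1]-.166)<.06: pts.append(P)
P=np.array(pts)
for lo,hi in((.12,.13),(.14,.156),(.172,.19)):
  q=P[(P[:,2]>lo)&(P[:,2]<hi)]; 
  print(len(q),np.median(q,0),q.min(0),q.max(0))
w,V=np.linalg.eigh(np.cov(q[:,:2].T));print(w**.5,np.degrees(np.arctan2(V[1,1],V[0,1])))
q=P[(P[:,2]>.14)&(P[:,2]<.156)][:,:2].astype(np.float32);print('flange hull',cv2.minEnclosingCircle(q))
```

```text
flange marks [0.5682 0.1308 0.148 ] [0.6046 0.1982 0.148 ] [0.5864 0.1645 0.148 ] 0.07653465131157627 -118.35107011518086
[0.5454 0.1823 0.125 ] [0.5452 0.1824 0.1257]
[0.5933 0.2072 0.125 ] [0.5931 0.2072 0.1255]
[0.5796 0.1195 0.125 ] [0.5748 0.1232 0.1368]
983 [0.5531 0.1775 0.1255] [0.5261 0.1174 0.12  ] [0.6152 0.2102 0.1275]
2725 [0.5764 0.1666 0.1484] [0.5458 0.1239 0.1428] [0.6275 0.2048 0.1559]
  return _methods._mean(a, axis=axis, dtype=dtype,
  ret = um.true_divide(
Traceback (most recent call last):
ValueError: zero-size array to reduction operation minimum which has no identity
```

>>> move_arm:
  offset:
    - [-4.3,-0.9,0]
    - [-4.3,-0.9,0]
    - [0,0,1]
    - [0,0,1]
    - [0,0,1]
  twist:
    - [0,0,0]
    - [0,0,0]
    - [0,0,-0.15]
    - [0,0,-0.15]
    - [0,0,-0.15]
  grip: [1,1,1,1,1]

```text
time: 3.3
ee_pos: [0.5851, 0.1667, 0.3165]
tcp_rot: [180.0, -0.0, -169.9]
wrist_force: [0.7, -0.4, 0.2]
opening: 0.0853
grasp_force: 0.0
```

>>> move_arm:
  offset:
    - [0,0,1]
    - [0,0,1]
    - [0,0,1]
    - [0,0,1]
    - [0,0,1]
  twist:
    - [0,0,-0.15]
    - [0,0,-0.15]
    - [0,0,-0.15]
    - [0,0,-0.15]
    - [0,0,-0.15]
  grip: [0.6,0.6,0.6,0.6,0.6]

```text
time: 3.8
ee_pos: [0.5846, 0.167, 0.2669]
tcp_rot: [-180.0, 0.0, -126.9]
wrist_force: [0.2, 0.2, -0.6]
opening: 0.0512
grasp_force: 0.0
```

>>> move_arm:
  offset:
    - [0,0,0.8]
    - [0,0,0]
  twist:
    - [0,0,-0.15]
    - [0,0,0]
  grip: [0.6,0.6]

```text
time: 4.0
ee_pos: [0.5844, 0.1668, 0.2582]
tcp_rot: [179.9, -0.1, -118.6]
wrist_force: [0.7, -0.1, -0.8]
opening: 0.0512
grasp_force: 0.0
```

```bash
python3 look.py w2.png
python3 - <<'E'
import cv2,numpy as np
im=cv2.imread('pics/w2.png');cv2.imwrite('pics/w2b.png',(255*(im/255.)**.5).astype(np.uint8))
E
```

```text
4.0 [0.5844 0.1668 0.2582] [ 179.9325   -0.0706 -118.5605] [ 15.9319  13.4119  20.1664  96.8521  -0.003  -45.5075] [ 0.7127 -0.0624 -0.786 ]
[[ 0.0007 -0.9564 -0.292   0.0746]
 [ 1.      0.0003  0.0012 -0.0007]
 [-0.001  -0.292   0.9564 -0.1211]
 [ 0.      0.      0.      1.    ]]
gap_mark 0.56 [326.5 194. ] atz [0.5436 0.1793 0.125 ] dep [0.5436 0.1789 0.1262]
lock_mark 0.18 [274.9 209.5] atz [0.5879 0.1706 0.125 ] dep [0.581  0.1581 0.1705]
cover_wing 0.6 [419.8 260.4] atz [0.5089 0.2353 0.182 ] dep [0.4833 0.3198 0.0578]
cover_wing 0.59 [271.5 218.5] atz [0.5843 0.1594 0.182 ] dep [0.5862 0.1627 0.1707]
cover_flange 0.8 [416.1 251.2] atz [0.5016 0.2493 0.148 ] dep [0.4812 0.3125 0.0495]
cover_flange 0.65 [269.9 212. ] atz [0.5888 0.1642 0.148 ] dep [0.5849 0.158  0.1707]
valve_hinge 0.57 [205.9  31.3] atz [0.5667 0.0304 0.132 ] dep [0.566  0.0331 0.1413]
```

View pics/w2b.png

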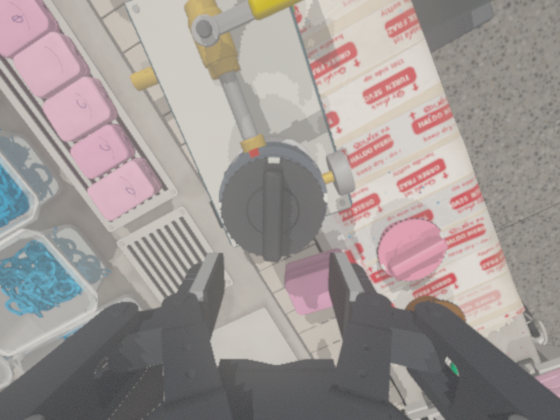

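The wing stands vertical in the image, from about (273,168) to (273,258), and is aligned with the tool. A white gap mark is at (326,194) and a red mark at (253,153).

Run:
```python
from h import *
np.set_printoptions(precision=4,suppress=True)
c=np.load('last.npy',allow_pickle=True).item()
P=np.array([p for v in range(120,300) for u in range(190,350) if (p:=dep(c,(u,v))) is not None])
P=P[np.hypot(P[:,0]-.586,P[:,1]-.165)<.055]
q=P[P[:,2]>.166]; r=cv2.minAreaRect(q[:,:2].astype(np.float32)*1000);print('wing',r,np.median(q[:,2]))
f=P[(P[:,2]>.144)&(P[:,2]<.153)];print('flange',cv2.minEnclosingCircle(f[:,:2].astype(np.float32)*1000),np.median(f[:,2]))
print('red',atz(c,(253,153),.125))
T=pose()
for C in (np.array([*np.array(r[0])/1000,.17]),): print('tool offset',T[:3,:3].T@(C-T[:3,3]))
```

```text
wing ((583.1113891601562, 163.5099639892578), (58.31761932373047, 56.26698303222656), 12.497780799865723) 0.24731314379773983
flange ((586.2633666992188, 164.31771850585938), 41.11281967163086) 0.14845335822074465
red [0.5806 0.1205 0.125 ]
tool offset [0.0036 0.0004 0.0896]
```

>>> move_arm:
  offset:
    - [0.14,-0.3,3]
    - [0,0,3]
    - [0,0,1.8]
    - [0,0,0]
  twist:
    - [0,0,0]
    - [0,0,0]
    - [0,0,0]
    - [0,0,0]
  grip: [0.5,0.5,0.5,0.5]
  force: 40

```text
time: 4.8
ee_pos: [0.5859, 0.1633, 0.1785]
tcp_rot: [179.8, -0.2, -118.8]
wrist_force: [0.3, 0.0, 0.4]
opening: 0.0424
grasp_force: 0.0
```

>>> move_arm:
  offset:
    - [0,0,0]
    - [0,0,0]
    - [0,0,0]
    - [0,0,0]
    - [0,0,0]
  twist:
    - [0,0,0]
    - [0,0,0]
    - [0,0,0]
    - [0,0,0]
    - [0,0,0]
  grip: [0,0,0,0,0]

```text
time: 5.3
ee_pos: [0.5875, 0.1639, 0.183]
tcp_rot: [-179.9, 0.1, -118.7]
wrist_force: [-0.9, -0.2, 6.6]
opening: 0.0127
grasp_force: 43.0
```

>>> move_arm:
  offset:
    - [0,0,0]
    - [0,0,0]
    - [0,0,0]
    - [0,0,0]
    - [0,0,0]
  twist:
    - [0,0,0.15]
    - [0,0,0.15]
    - [0,0,0.15]
    - [0,0,0.15]
    - [0,0,0.15]
  grip: [0,0,0,0,0]

```text
time: 5.8
ee_pos: [0.5878, 0.1639, 0.183]
tcp_rot: [-180.0, 0.2, -162.1]
wrist_force: [1.4, -1.7, 5.8]
opening: 0.0125
grasp_force: 42.9
```

>>> move_arm:
  offset:
    - [0,0,0]
    - [0,0,0]
    - [0,0,0]
    - [0,0,0]
  twist:
    - [0,0,0.15]
    - [0,0,0.15]
    - [0,0,0.15]
    - [0,0,0.15]
  grip: [0,0,0,0]

```text
time: 6.2
ee_pos: [0.587, 0.1637, 0.1826]
tcp_rot: [180.0, 0.1, 163.6]
wrist_force: [-4.2, -0.3, 4.1]
opening: 0.0128
grasp_force: 42.8
```

>>> move_arm:
  offset:
    - [0,0,0]
    - [0,0,0]
    - [0,0,0]
  twist:
    - [0,0,0.07]
    - [0,0,0.07]
    - [0,0,0]
  grip: [0,0,0]

```text
time: 6.5
ee_pos: [0.5868, 0.1636, 0.1813]
tcp_rot: [-180.0, -0.0, 155.8]
wrist_force: [-0.8, -0.3, -0.9]
opening: 0.0125
grasp_force: 42.0
```

>>> move_arm:
  offset:
    - [0,0,0.2]
    - [0,0,0.2]
    - [0,0,0.2]
    - [0,0,0]
  twist:
    - [0,0,0]
    - [0,0,0]
    - [0,0,0]
    - [0,0,0]
  grip: [0,0,0,0]

```text
time: 6.9
ee_pos: [0.587, 0.1638, 0.1754]
tcp_rot: [180.0, 0.0, 155.9]
wrist_force: [-1.3, -0.1, 0.8]
opening: 0.0124
grasp_force: 42.3
```

>>> move_arm:
  offset:
    - [0,0,0.3]
    - [0,0,0.3]
    - [0,0,0.3]
    - [0,0,0]
  twist:
    - [0,0,0]
    - [0,0,0]
    - [0,0,0]
    - [0,0,0]
  grip: [0,0,0,0]

```text
time: 7.3
ee_pos: [0.5873, 0.1641, 0.1678]
tcp_rot: [179.9, 0.1, 155.9]
wrist_force: [-3.6, 0.1, 9.3]
opening: 0.0123
grasp_force: 43.4
```

>>> move_arm:
  offset:
    - [0,0,0.1]
    - [0,0,0]
    - [0,0,0]
    - [0,0,0]
    - [0,0,0]
  twist:
    - [0,0,0]
    - [0,0,0.1]
    - [0,0,0.1]
    - [0,0,0.1]
    - [0,0,0.1]
  grip: [0,0,0,0,0]

```text
time: 7.8
ee_pos: [0.5871, 0.1639, 0.1671]
tcp_rot: [179.9, 0.1, 132.8]
wrist_force: [-4.1, -1.0, 11.7]
opening: 0.0128
grasp_force: 43.7
```

Turning freely at the right depth, so I carry on towards the stop.

>>> move_arm:
  offset:
    - [0,0,0]
    - [0,0,0]
    - [0,0,0]
    - [0,0,0]
    - [0,0,0]
  twist:
    - [0,0,0.12]
    - [0,0,0.12]
    - [0,0,0.12]
    - [0,0,0.12]
    - [0,0,0.12]
  grip: [0,0,0,0,0]

```text
time: 8.3
ee_pos: [0.587, 0.1641, 0.167]
tcp_rot: [179.9, -0.1, 98.4]
wrist_force: [-4.3, -0.2, 10.9]
opening: 0.0128
grasp_force: 44.0
```

>>> move_arm:
  offset:
    - [0,0,0]
    - [0,0,0]
    - [0,0,0]
    - [0,0,0]
  twist:
    - [0,0,0.12]
    - [0,0,0.1]
    - [0,0,0.06]
    - [0,0,0]
  grip: [0,0,0,0]

```text
time: 8.7
ee_pos: [0.5868, 0.1642, 0.167]
tcp_rot: [179.9, -0.1, 82.5]
wrist_force: [-6.7, -0.6, 11.0]
opening: 0.0125
grasp_force: 43.9
```

```bash
python3 -c "
from h import *
o=bot.get_obs();print(o['torque'],o['wrist_force'],o['tcp_rot'])"
```

```text
[-0.06857457  1.46106886  0.077701  ] [-6.66578909 -0.6466039  11.00239454] [ 1.79935098e+02 -8.72797373e-02  8.24768576e+01]
```

>>> move_arm:
  offset:
    - [0,0,0]
    - [0,0,0]
    - [0,0,0]
  twist:
    - [0,0,0.04]
    - [0,0,0.04]
    - [0,0,0]
  grip: [0,0,0]

```text
time: 9.0
ee_pos: [0.5866, 0.1644, 0.167]
tcp_rot: [180.0, -0.1, 78.0]
wrist_force: [-5.9, 0.2, 11.8]
opening: 0.0127
grasp_force: 44.1
```

```bash
python3 -c "
from h import *
o=bot.get_obs();print(o['torque'],o['wrist_force'],o['tcp_rot'])"
```

```text
[0.18240061 1.65169434 0.36310591] [-5.89468774  0.17793692 11.81766627] [ 1.79967889e+02 -1.04365414e-01  7.79734928e+01]
```

>>> move_arm:
  offset:
    - [0,0,0]
    - [0,0,0]
  twist:
    - [0,0,0.04]
    - [0,0,0]
  grip: [0,0]

```text
time: 9.2
ee_pos: [0.5865, 0.1645, 0.167]
tcp_rot: [180.0, -0.1, 75.7]
wrist_force: [-7.6, 1.1, 11.5]
opening: 0.0123
grasp_force: 47.6
```

```bash
python3 -c "
from h import *
o=bot.get_obs();print(o['torque'],o['wrist_force'],o['tcp_rot'])"
```

```text
[0.28950039 1.74102052 0.89732962] [-7.63671811  1.14458142 11.46978246] [ 1.79985133e+02 -1.09304950e-01  7.57251805e+01]
```

>>> move_arm:
  offset:
    - [0,0,0]
    - [0,0,-0.3]
    - [0,0,-0.3]
    - [0,0,-0.3]
    - [0,0,0]
  twist:
    - [0,0,-0.05]
    - [0,0,0]
    - [0,0,0]
    - [0,0,0]
    - [0,0,0]
  grip: [0,0,0,0,0]

```text
time: 9.7
ee_pos: [0.5866, 0.1643, 0.1741]
tcp_rot: [-179.9, -0.0, 78.6]
wrist_force: [-5.7, 4.4, 2.8]
opening: 0.0127
grasp_force: 42.9
```

>>> move_arm:
  offset:
    - [0,0,-0.2]
    - [0,0,0]
  twist:
    - [0,0,0]
    - [0,0,0]
  grip: [0,0]

```text
time: 9.9
ee_pos: [0.5866, 0.1644, 0.1744]
tcp_rot: [-179.8, -0.0, 78.6]
wrist_force: [-0.9, 5.0, -8.0]
opening: 0.0126
grasp_force: 41.6
```

```bash
python3 -c "
from h import *
o=bot.get_obs();print(o['torque'],o['wrist_force'],o['tcp_rot'])"
```

```text
[1.1299791  0.40339779 0.06937674] [-0.87298519  5.02580155 -7.99523717] [-1.79841895e+02 -1.46960238e-02  7.85875656e+01]
```

Pulling up with 8 N does not lift it, so the lugs are caught in the pockets. I release and check.

>>> move_arm:
  offset:
    - [0,0,0.15]
    - [0,0,0]
    - [0,0,0]
    - [0,0,0]
    - [0,0,0]
  twist:
    - [0,0,0]
    - [0,0,0]
    - [0,0,0]
    - [0,0,0]
    - [0,0,0]
  grip: [0,0.6,0.6,0.6,0.6]

```text
time: 10.4
ee_pos: [0.5872, 0.1636, 0.1749]
tcp_rot: [180.0, 0.0, 78.5]
wrist_force: [-0.4, -0.2, -0.1]
opening: 0.0512
grasp_force: 0.0
```

>>> move_arm:
  offset:
    - [0,0,-2]
    - [0,0,-4]
    - [0,0,-4]
    - [0,0,0]
  twist:
    - [0,0,0]
    - [0,0,0]
    - [0,0,0]
    - [0,0,0]
  grip: [0.6,0.6,0.6,0.6]

```text
time: 10.8
ee_pos: [0.5881, 0.1639, 0.281]
tcp_rot: [179.6, -0.2, 78.5]
wrist_force: [-0.0, -0.7, 0.6]
opening: 0.0513
grasp_force: 0.0
```

```bash
python3 look.py w3.png
python3 - <<'E'
from h import *
im=cv2.imread('pics/w3.png');cv2.imwrite('pics/w3b.png',(255*(im/255.)**.5).astype(np.uint8))
c=np.load('last.npy',allow_pickle=True).item()
P=np.array([p for v in range(100,320) for u in range(170,390) if (p:=dep(c,(u,v))) is not None])
P=P[np.hypot(P[:,0]-.5865,P[:,1]-.1643)<.055]
f=P[(P[:,2]>.13)&(P[:,2]<.153)&(np.hypot(P[:,0]-.5865,P[:,1]-.1643)<.037)];print('flange',len(f),np.median(f[:,2]))
q=P[(P[:,2]>.155)&(P[:,2]<.18)];print('wing',cv2.minAreaRect(q[:,:2].astype(np.float32)*1000),np.median(q[:,2]))
E
```

```text
10.8 [0.5881 0.1639 0.281 ] [179.5618  -0.2128  78.532 ] [ 15.5771  13.9354  23.3569  98.9344  -0.0098 117.0458] [-0.0163 -0.7045  0.5507]
[[ 0.0007 -0.9565 -0.2918  0.0741]
 [ 1.      0.0009 -0.0008  0.0007]
 [ 0.001  -0.2918  0.9565 -0.1211]
 [ 0.      0.      0.      1.    ]]
gap_mark 0.83 [228.4 187.6] atz [0.5492 0.1805 0.125 ] dep [0.5518 0.1833 0.1385]
lock_mark 0.58 [267.9 147.1] atz [0.5915 0.2088 0.125 ] dep [0.5916 0.2088 0.1254]
cover_wing 0.97 [271.8 208. ] atz [0.5875 0.1708 0.182 ] dep [0.5862 0.1649 0.1623]
cover_wing 0.82 [137.6  54.7] atz [0.5245 0.2877 0.182 ] dep [0.4804 0.3169 0.0576]
cover_flange 0.69 [149.4  53.8] atz [0.5211 0.2946 0.148 ] dep [0.4922 0.3153 0.0575]
valve_hinge 0.16 [268.8 148.6] atz [0.5923 0.2081 0.132 ] dep [0.5921 0.2074 0.1258]
valve_grip 0.57 [217.2 330.6] atz [0.5035 0.0396 0.132 ] dep [0.5055 0.0435 0.1374]
flange 4273 0.13995992358667425
wing ((586.9971923828125, 164.65499877929688), (67.32461547851562, 13.182599067687988), 78.7918930053711) 0.1615561198959952
```

View pics/w3b.png

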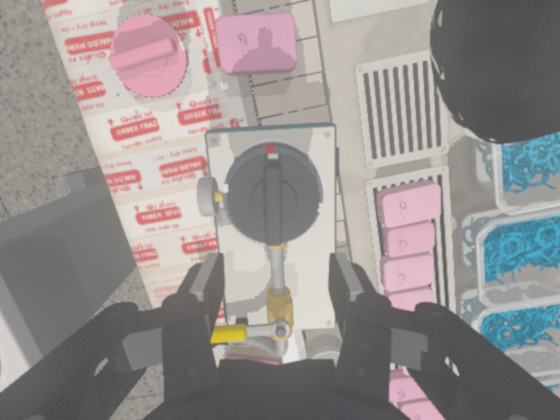

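The cover is locked: its flange is 14 to 15 mm above the rim, and the wing at about 79° points at the red mark at (270,148), which is at about 81°. Now the valve lever: I go above its sleeve with the fingers straddling it.

>>> move_arm:
  offset:
    - [-3.45,-1.65,0]
    - [-3.45,-1.65,0]
    - [-3.45,-1.65,0]
    - [-3.45,-1.65,0]
    - [0,0,0]
  twist:
    - [0,0,0]
    - [0,0,0]
    - [0,0,0]
    - [0,0,0]
    - [0,0,-0.147]
  grip: [0.5,0.5,0.5,0.5,0.5]

```text
time: 11.7
ee_pos: [0.4927, 0.0391, 0.2754]
tcp_rot: [180.0, 0.0, 86.9]
wrist_force: [1.5, 0.9, 0.7]
opening: 0.0423
grasp_force: 0.0
```

>>> move_arm:
  offset:
    - [0,0,0.5]
    - [0,0,0.5]
    - [0,0,0.5]
    - [0,0,0.5]
    - [0,0,0.5]
  twist:
    - [0,0,-0.147]
    - [0,0,-0.147]
    - [0,0,-0.147]
    - [0,0,-0.147]
    - [0,0,-0.147]
  grip: [0.5,0.5,0.5,0.5,0.5]

```text
time: 12.2
ee_pos: [0.4946, 0.0415, 0.2491]
tcp_rot: [-180.0, -0.0, 129.4]
wrist_force: [-0.4, -0.2, -0.1]
opening: 0.0427
grasp_force: 0.0
```

>>> move_arm:
  offset:
    - [0,0,0.5]
    - [0,0,0.5]
    - [0,0,0.5]
    - [0,0,0.5]
    - [0,0,0.5]
  twist:
    - [0,0,-0.147]
    - [0,0,-0.147]
    - [0,0,-0.147]
    - [0,0,-0.147]
    - [0,0,-0.147]
  grip: [0.5,0.5,0.5,0.5,0.5]

```text
time: 12.7
ee_pos: [0.4946, 0.0416, 0.2241]
tcp_rot: [-180.0, -0.0, 171.5]
wrist_force: [-0.1, -1.1, 0.2]
opening: 0.0429
grasp_force: 0.0
```

```bash
python3 look.py w4.png
python3 - <<'E'
from h import *
np.set_printoptions(precision=4,suppress=True)
c=np.load('last.npy',allow_pickle=True).item()
hsv=cv2.cvtColor(c['color'],cv2.COLOR_RGB2HSV)
m=cv2.inRange(hsv,(22,150,120),(35,255,255)); n,l,s,ce=cv2.connectedComponentsWithStats(m); i=1+np.argmax(s[1:,4])
v,u=np.where(l==i); P=np.array([atz(c,p,.1375) for p in zip(u[::5],v[::5])]); print(s[i],cv2.minAreaRect((P[:,:2]*1000).astype(np.float32)))
E
```

```text
12.7 [0.4946 0.0416 0.2241] [-179.9893   -0.0371  171.5369] [ 4.8042 -2.8395 -1.1004 91.7776 -0.0019 13.2673] [-0.1317 -1.1131  0.2379]
[[ 0.0007 -0.9567 -0.2911  0.0738]
 [ 1.      0.0005  0.0005 -0.0004]
 [-0.0003 -0.2911  0.9567 -0.1211]
 [ 0.      0.      0.      1.    ]]
pot_rim 0.43 [276.  304.9] atz [0.5694 0.0301 0.125 ] dep [0.5617 0.0312 0.1364]
gap_mark 0.95 [471.2 250.6] atz [0.544  0.1845 0.125 ] dep [0.5456 0.1863 0.122 ]
cover_wing 0.7 [471.5 333. ] atz [0.5686 0.1522 0.182 ] dep [0.5866 0.1644 0.162 ]
cover_flange 0.62 [  8.  260.1] atz [ 0.4916 -0.1453  0.148 ] dep [ 0.5238 -0.2363  0.0571]
cover_flange 0.55 [452.3 313.6] atz [0.5801 0.1586 0.148 ] dep [0.5784 0.1575 0.1501]
valve_hinge 0.57 [275.2 307.3] atz [0.5668 0.0298 0.132 ] dep [0.5619 0.0306 0.1392]
valve_grip 0.88 [271.  228.5] atz [0.5011 0.0366 0.132 ] dep [0.4985 0.0371 0.139 ]
valve_grip 0.5 [129.1 197.1] atz [ 0.4633 -0.0583  0.132 ] dep [ 0.4844 -0.1139  0.0246]
[ 261  198   23   73 1496] ((504.24237060546875, 37.175514221191406), (14.988532066345215, 54.84032440185547), 82.72409057617188)
```

View pics/w4.png

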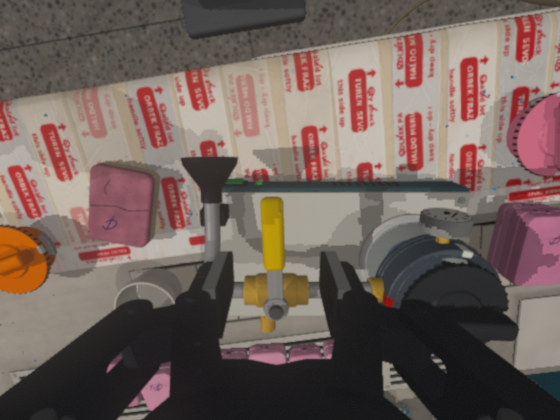

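The lever's sleeve at (271,228) lies between the fingers, so I descend around it.

>>> move_arm:
  offset:
    - [0,-0.4,3]
    - [0,0,3]
    - [0,0,1.1]
    - [0,0,0]
    - [0,0,0]
  twist:
    - [0,0,0]
    - [0,0,0]
    - [0,0,0]
    - [0,0,0]
    - [0,0,0]
  grip: [0.5,0.5,0.5,0.3,0.3]

```text
time: 13.6
ee_pos: [0.4946, 0.0377, 0.155]
tcp_rot: [180.0, 0.1, 171.2]
wrist_force: [0.4, 0.1, 0.2]
opening: 0.0258
grasp_force: 0.0
```

>>> move_arm:
  offset:
    - [-0.07,-1,0]
    - [-0.07,-1,0]
    - [-0.07,-1,0]
    - [-0.07,-1,0]
    - [-0.07,-1,0]
  twist:
    - [0,0,-0.14]
    - [0,0,-0.14]
    - [0,0,-0.14]
    - [0,0,-0.14]
    - [0,0,-0.14]
  grip: [0.3,0.3,0.3,0.3,0.3]

```text
time: 14.1
ee_pos: [0.5048, -0.0105, 0.1559]
tcp_rot: [-180.0, 0.2, -148.4]
wrist_force: [0.2, 3.0, 0.5]
opening: 0.0255
grasp_force: 1.1
```

>>> move_arm:
  offset:
    - [-0.07,-1,0]
    - [-0.07,-1,0]
    - [-0.07,-1,0]
    - [-0.07,-1,0]
    - [-0.07,-1,0]
  twist:
    - [0,0,-0.14]
    - [0,0,-0.14]
    - [0,0,-0.14]
    - [0,0,-0.14]
    - [0,0,-0.14]
  grip: [0.3,0.3,0.3,0.3,0.3]

```text
time: 14.6
ee_pos: [0.5431, -0.0413, 0.1557]
tcp_rot: [-179.9, 0.1, -108.3]
wrist_force: [-1.0, 2.6, 0.4]
opening: 0.0257
grasp_force: 1.0
```

>>> move_arm:
  offset:
    - [-0.07,-1,0]
    - [-0.03,-0.5,0]
    - [0,-0.4,0]
    - [0,-0.3,0]
    - [0,0,0]
  twist:
    - [0,0,-0.14]
    - [0,0,-0.03]
    - [0,0,0]
    - [0,0,0]
    - [0,0,0]
  grip: [0.3,0.3,0.3,0.3,0.3]

```text
time: 15.1
ee_pos: [0.5619, -0.0453, 0.1551]
tcp_rot: [179.8, -0.0, -98.9]
wrist_force: [-15.5, 0.6, 8.4]
opening: 0.0261
grasp_force: 7.8
```

The force jumped from 2 N to 15 N, so the lever is at its stop. I back off, rise and check.

>>> move_arm:
  offset:
    - [0,0.8,0]
    - [0,0,0]
    - [0,0,-3]
    - [0,0,-4]
    - [0,0,-4]
  twist:
    - [0,0,0]
    - [0,0,0]
    - [0,0,0]
    - [0,0,0]
    - [0,0,0]
  grip: [0.45,0.45,0.45,0.45,0.45]

```text
time: 15.6
ee_pos: [0.5559, -0.0442, 0.2654]
tcp_rot: [-180.0, 0.0, -98.9]
wrist_force: [0.7, 0.9, 0.5]
opening: 0.0379
grasp_force: 0.0
```

```bash
python3 look.py w5.png
python3 - <<'E'
from h import *
np.set_printoptions(precision=4,suppress=True)
c=np.load('last.npy',allow_pickle=True).item()
hsv=cv2.cvtColor(c['color'],cv2.COLOR_RGB2HSV)
m=cv2.inRange(hsv,(22,150,120),(35,255,255)); n,l,s,ce=cv2.connectedComponentsWithStats(m); i=1+np.argmax(s[1:,4])
v,u=np.where(l==i); P=np.array([atz(c,p,.1375) for p in zip(u[::5],v[::5])]); print(s[i],cv2.minAreaRect((P[:,:2]*1000).astype(np.float32)))
P=np.array([p for v in range(0,420,2) for u in range(0,560,2) if c['depth'][v,u]>0 and (p:=dep(c,(u,v))) is not None])
r=np.hypot(P[:,0]-.5865,P[:,1]-.1643)
f=P[(r<.037)&(P[:,2]>.13)&(P[:,2]<.153)];q=P[(r<.045)&(P[:,2]>.155)&(P[:,2]<.17)]
print('flange',len(f),np.median(f[:,2]) if len(f) else 0,'wing',cv2.minAreaRect((q[:,:2]*1000).astype(np.float32)) if len(q) else 0)
E
```

```text
15.6 [ 0.5559 -0.0442  0.2654] [-179.9626    0.0078  -98.898 ] [ -4.5477   6.2957  12.8554  96.5218   0.0049 -85.6496] [0.6887 0.8919 0.5196]
[[ 0.0007 -0.9563 -0.2923  0.0749]
 [ 1.      0.0003  0.0012 -0.0006]
 [-0.001  -0.2923  0.9563 -0.1211]
 [ 0.      0.      0.      1.    ]]
cover_flange 0.15 [279.5 282.6] atz [0.5635 0.021  0.148 ] dep [0.5642 0.0257 0.1399]
valve_hinge 0.93 [278.7 283.4] atz [0.5656 0.031  0.132 ] dep [0.5649 0.026  0.1406]
valve_grip 0.76 [279.4 213.9] atz [ 0.5549 -0.0349  0.132 ] dep [ 0.5546 -0.0372  0.139 ]
valve_grip 0.21 [318.1  90. ] atz [ 0.5109 -0.1282  0.132 ] dep [ 0.4966 -0.1325  0.0248]
[ 268  188   19   62 1065] ((557.2841796875, -32.20344543457031), (54.10586929321289, 14.616987228393555), 81.96026611328125)
flange 0 0 wing 0
```

View pics/w5.png

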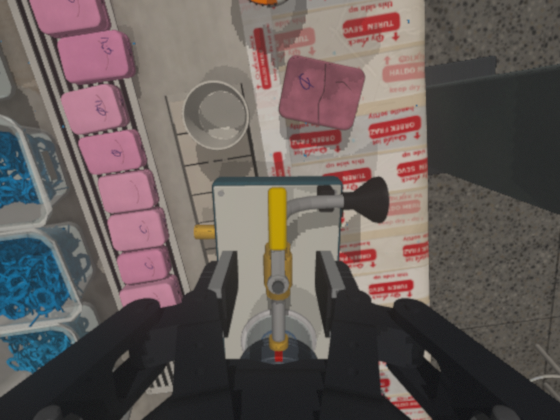

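The lever lies along the pipe, from the hinge at (279,283) to the sleeve at (279,214), at 260.8° where fully open is about 261°. The cover hasn't been touched since it was checked as locked, and the gripper is clear of everything.

```bash
python3 -c "
from h import *
print(bot.job_done())"
```

```text
the job is handed in; nothing more can be done
None
```

The cover is locked (8 N of upward pull did not lift it, and its wing is about 2° off the red marks), the valve lever was then swung fully open to its stop, the moulds and talc pot were left alone, and the job was handed in at about 16 s.

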